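# Set and lock the finishing stand, then lay the blanks across its rails

## Robot

A 6-joint arm with a two-finger parallel gripper is mounted at the origin on a cart in front of the work surface, level with it; the furniture and walls round the work are solid. World frame = base frame: x ahead of the robot, y to its left, z up, the work surface at z = 0. Lengths are in mm, angles in rad, forces in N, time in s.
With the tool pointing down it reaches from about 250 to 800 mm from the base axis. Payload 3.9 kg.
Tool frame: the origin (TCP) lies at the very end of the fingers, on their centre line; the grasp point (between the pads) lies bot.grip_point_offset behind it (bot.grip_point_offset is the distance from the TCP to the grasp point, in mm); z points along the fingers, y is the line along which they close (so a half turn about z gives the same grasp; the last joint's range is limited). The gripper opens to 85 mm and grips with 20 to 120 N. Pads are 22 mm wide; open, the fingers measure 114 mm over their backs; the gripper's body (76 mm by 85 mm) begins 54 mm behind the grasp point. The pads swing forward as they close: fully open they stand 13 mm farther back than shut.
Start: joints at [-1.198, 0.26, -0.138, 1.173, 0, 1.571], TCP at [191.213, -488.93, 231.304] pointing down, gripper open.
Joint ranges: [-2.78, 2.78], [-0.83, 1.72], [-1.28, 1.37], [-1.9, 2.12], [-1.57, 1.48], [-3.14, 3.14]. Speed limits (rad/s): [2.57, 2.57, 3.14, 3.14, 3.14, 3.14].

## Interface

Orientations are given as [roll, pitch, yaw] about the fixed x, y, z axes, in that order (R = Rz(yaw) Ry(pitch) Rx(roll)).
In Python, from bench import bot gives the robot as it stands.
- The arm moves only by the shell command python3 -m pendant 'ROWS'. ROWS is a JSON object of lists of equal length, an entry for each row: "hand": the opening, from 0 (shut) to 1 (fully open); "travel": the shift along the tool's x, y, z in m, a list of three; "yaw": the turn about the tool's z in rad. In form: {"hand": [hand, ...], "travel": [[x, y, z], ...], "yaw": [yaw, ...]}. A call has 1 to 5 rows; each row shifts and turns the commanded pose from where the row before left it, along the tool's axes as they then stand; what a row does not reach is not made up. A row lasts 1/12 s, in which the tool goes at most 41.7 mm and 7.16 degrees, less where a joint would pass 70% of its speed; a pose out of reach is approached as far as the arm can. A call with a gripper value outside its range is refused whole. The fingers move at their own pace and stop on an object; the grip force is fixed at half the most. Time passes only in rows, so rows that do not move let the fingers close. It gives the time, the measured TCP pose, the force, the opening and the grip force at its end, in the units of the state.
- bot.get_obs(): the state, without advancing time (a new reading comes with each control period).
- bot.camera(name): name is "side" or "top" or "wrist"; returns the picture (420x560x3 uint8, red, green, blue); there is no depth.
- bot.calibration(name): a dict with "K" (3x3 intrinsics, pixels), "D" ([k1, k2, p1, p2, k3] as OpenCV has them; the pictures are not rectified), "R" (3x3) and "t" (3): a world point X has camera coordinates R X + t. Camera axes: x right, y down, z forward; pixel columns grow to the right and rows downward; lengths in mm; the calibration is good to about 2 mm. A picture is of the moment at which its call begins: read the wrist's pose just before it. calibration takes no time and is no camera call; for the wrist camera it gives the pose at the moment of the call.
- bot.sign_off(): hands the job in; it is judged then, once.
The state is a dict: "time": time; "joint_pos": joint angles; "qd": joint speeds; "effort": joint torques, N m; "tool_pos": TCP position; "orientation": TCP orientation; "force": force on the tool from outside, world axes, zero at the start; "wrist_torque": the same for the moment, N m; "opening": finger opening in mm; "finger_force": force on a finger pad.
Only numpy, scipy, OpenCV 4.12 (cv2) and the standard library are available. Lean on these libraries where they do the work, as an engineer would, in place of code of your own. Each camera call takes 0.05 s, during which the arm holds its last target. There are 200 camera calls.

## Task

Set up the finishing stand for the wood blanks: loosen the brass lock ring well (about a fifth of a turn), turn the black adjuster until the pointer stands at the red mark, and turn the lock ring fully tight again without losing the setting. Then lay every wood blank that is there across both rails, resting on its side or face with its length square across the rails and its middle between them, released and steady. Do not turn the adjuster while the ring is tight, lay no blank on the rails before the ring is tightened again, and leave the tape measure where it is.

Things in the scene. Friction and masses are not known exactly. Their poses are not given: they have to be found in the camera images.
- stand: green fixed stand, base 24 mm thick: x -60 to 68, y -150 to 180 mm, tongue to x -185 at y +-45. Origin: underside, mid-rails; x from front to rear rail, y along them. Two light wood rails 14 mm wide, tops at z 87, on posts at y +-125, open between; end stops at y +-140 to 146 (16 mm above the rails) and a thin wire fence 38 mm outside each rail, 14 mm above its top. Grey 64 mm housing at (-145, 0)
- front_rail_mid (a point): middle of the top face of the fixed front rail, 87 mm above the bench; at x = -35 mm, y = 0 of the stand, axes parallel to the stand's
- rear_rail_mid (a point): middle of the top face of the sliding rear rail, 87 mm above the bench; moves along the stand's x only. Rail spacing (centre to centre) is 90 mm minus 12 mm for every radian of the adjuster
- pointer (a point): tip of the black pointer fixed to the left end of the rear rail, at the rail's centre line, y = 163 mm of the stand, over the white scale; axes parallel to the stand's
- red_mark (a point): centre of the red clip (5 mm wide) on the white scale; the pointer must stand over it. Same stand y and height as the pointer; only x differs. Its place differs from start to start (rail spacing 46 to 62 mm when pointer and clip agree); it is not to be moved. Axes parallel to the stand's
- lock_ring_top (a point): centre of the top face of the brass lock ring: round with notched rim, 56 mm outer diameter, 22 mm thick, its top 83 mm above the bench. The ring's rim is free all round and is gripped across its diameter from above with the fingers either side of the adjuster. A red line on its top face shows how it turns
- lock_ring (a joint): turn of the lock ring in rad: 0 = fully tight against its stop, grows as it is turned counterclockwise seen from above (loosening), end stop at 1.4. Stays where it is left; friction about 0.12 N m. The adjuster does not turn with it
- adjuster_top (a point): centre of the top face of the adjuster, a black fluted round knob 34 mm in diameter; top face 114.5 mm above the bench, its gripping part reaches 25 mm down from there (a 22 mm neck below it, 6 mm long, down to the lock ring). Coaxial with the lock ring
- adjuster (a joint): turn of the adjuster in rad, 0 to 4.16: grows as it is turned clockwise seen from above, which brings the rear rail and pointer towards the front rail (towards the stand's -x) by 12 mm per rad; counterclockwise moves them apart. Stays where it is left; friction about 0.16 N m
- blank_1: wood blank: thick sawn hardwood block, 80 x 48 x 45 mm, loose, may be absent (None). Origin at the centre of its underside; y along its 80 mm length, x along its 48 mm width, z its 45 mm height. At the start it lies on the bench nearer the robot than the rails, z up
- blank_1_mid (a point): middle of blank_1 (22.5 mm above its origin along z), same axes; None if the blank is absent
- blank_2: wood blank: flat wide sawn hardwood block, 95 x 50 x 24 mm, loose, may be absent (None). Origin at the centre of its underside; y along its 95 mm length, x along its 50 mm width, z its 24 mm height. At the start it lies on the bench nearer the robot than the rails, z up
- blank_2_mid (a point): middle of blank_2 (12 mm above its origin along z), same axes; None if the blank is absent
- blank_6: wood blank: long slim sawn hardwood block, 100 x 36 x 28 mm, loose, may be absent (None). Origin at the centre of its underside; y along its 100 mm length, x along its 36 mm width, z its 28 mm height. At the start it lies on the bench nearer the robot than the rails, z up
- blank_6_mid (a point): middle of blank_6 (14 mm above its origin along z), same axes; None if the blank is absent
- tape_measure: yellow pocket tape measure, 62 x 77 x 36 mm, bystander, origin at the centre of its underside

How it is judged (in metres and radians):
On the way, in this order (a step that is already met when the one before it is completed fails the run):
1. the lock ring is loosened (turned at least 0.8 rad counterclockwise) with the rear rail still where it was (value of joint lock_ring above 0.8 rad and distance of rear_rail_mid from where it was at the start of the episode below 0.004 m), for 0.2 s.
2. with the ring loose, the pointer stands at the red mark (within 3 mm) (x of pointer in the frame of red_mark between -0.003 and 0.003 m and value of joint lock_ring above 0.6 rad), for 0.2 s.
3. the ring is tight again (less than 0.15 rad from its stop) and the pointer still at the mark (within 3 mm) (x of pointer in the frame of red_mark between -0.003 and 0.003 m and value of joint lock_ring below 0.15 rad), for 0.2 s.
At the end, for the whole second after the job is handed in: pointer within 3 mm of the red mark, ring within 0.15 rad of tight; each blank still on both rails, its middle 10 mm or more inside both rail centre lines, within 138 mm of mid-rail and 9 to 34 mm above the rail tops, its length level within 0.1 rad and square within 0.35 rad (all of step 3 and x of each of blank_1_mid, blank_2_mid, blank_6_mid in the frame of front_rail_mid above 0.01 m and x of each of blank_1_mid, blank_2_mid, blank_6_mid in the frame of rear_rail_mid below -0.01 m and y of blank_1_mid in the frame of front_rail_mid between -0.138 and 0.138 m and z of blank_1_mid in the frame of front_rail_mid between 0.009 and 0.034 m and angle between the y axis of each of blank_1_mid, blank_2_mid, blank_6_mid and the x axis of stand, either way round below 0.35 rad and angle between blank_1_mid's own y axis and vertical between 1.4708 and 1.6708 rad and linear speed of each of blank_1, blank_2, blank_6 below 0.02 m/s and y of blank_2_mid in the frame of front_rail_mid between -0.138 and 0.138 m and z of blank_2_mid in the frame of front_rail_mid between 0.009 and 0.034 m and angle between blank_2_mid's own y axis and vertical between 1.4708 and 1.6708 rad and y of blank_6_mid in the frame of front_rail_mid between -0.138 and 0.138 m and z of blank_6_mid in the frame of front_rail_mid between 0.009 and 0.034 m and angle between blank_6_mid's own y axis and vertical between 1.4708 and 1.6708 rad); the robot touches nothing.
It fails at once if the robot turns the adjuster (faster than 0.3 rad/s) while the lock ring is tight (below 0.3 rad) (value of joint lock_ring below 0.3 rad and distance between the grasp point and adjuster_top below 0.04 m and (velocity of joint adjuster above 0.3 rad/s or velocity of joint adjuster below -0.3 rad/s)).
It fails at once if a blank is laid on the rails while the lock ring is loose (beyond 0.4 rad) (value of joint lock_ring above 0.4 rad and ((z of blank_1_mid in the frame of front_rail_mid between 0.006 and 0.035 m and x of blank_1_mid in the frame of front_rail_mid above -0.01 m and x of blank_1_mid in the frame of rear_rail_mid below 0.01 m and y of blank_1_mid in the frame of front_rail_mid between -0.15 and 0.15 m and linear speed of blank_1 below 0.01 m/s) or (z of blank_2_mid in the frame of front_rail_mid between 0.006 and 0.035 m and x of blank_2_mid in the frame of front_rail_mid above -0.01 m and x of blank_2_mid in the frame of rear_rail_mid below 0.01 m and y of blank_2_mid in the frame of front_rail_mid between -0.15 and 0.15 m and linear speed of blank_2 below 0.01 m/s) or (z of blank_6_mid in the frame of front_rail_mid between 0.006 and 0.035 m and x of blank_6_mid in the frame of front_rail_mid above -0.01 m and x of blank_6_mid in the frame of rear_rail_mid below 0.01 m and y of blank_6_mid in the frame of front_rail_mid between -0.15 and 0.15 m and linear speed of blank_6 below 0.01 m/s))).
It fails at once if the tape measure is moved more than 40 mm (distance of tape_measure from where it was at the start of the episode above 0.04 m).
Of blank_1, blank_2, blank_6 only 2 to 3 are there at a start; the rules pass over those that are not, and their reading is None.
At some moment in a run one of blank_1, blank_2, blank_6 may be knocked a few centimetres aside while the robot is not near it.
It also fails if it takes over 210 s, if anything falls off the work surface, if the arm or the gripper's body presses on something with over 40 N, if the wrist force passes 120 N, or if a joint passes its speed limit or range.

## Working session

There is one attempt and no reset: what is moved stays moved. The work goes in short steps, Python scripts to look and compute and a shell command to move; the robot and the scene stay as the last step left them, time stands still between calls to the robot, and variables do not carry over. Pictures are saved under pics/ and viewed, at most 14 in all, crops included, and the job is handed in when it is done.

```bash
mkdir -p pics; ls; python3 - <<'E'
from bench import bot
import cv2,numpy as np
o=bot.get_obs();print(o['time'],o['tool_pos'],o['orientation'],o['opening'],bot.grip_point_offset)
for n in ('top','side'):
    im=bot.camera(n);cv2.imwrite(f'pics/{n}0.png',im[:,:,::-1]);c=bot.calibration(n)
    print(n,np.array(c['K']).round(1).tolist(),np.round(c['D'],4),np.round(c['R'],3).tolist(),np.round(c['t'],1))
E
```

```text
pics
0.0 [ 190.96124181 -488.29269053  230.46005625] [-3.13962713e+00  2.59624338e-05  3.72806888e-01] 85.41608875580155 18.700000000000003
top [[430.7, 0.0, 281.5], [0.0, 430.7, 206.5], [0.0, 0.0, 1.0]] [0.0468 0.     0.     0.     0.    ] [[-0.013, -1.0, -0.019], [-0.997, 0.015, -0.076], [0.077, 0.018, -0.997]] [ -36.3  581.5 1021.5]
side [[431.5, 0.0, 282.9], [0.0, 431.5, 211.0], [0.0, 0.0, 1.0]] [-0.0929  0.      0.      0.      0.    ] [[0.967, -0.255, -0.011], [-0.172, -0.62, -0.765], [0.189, 0.742, -0.644]] [-593.1  157.2  992.6]
```

View pics/top0.png

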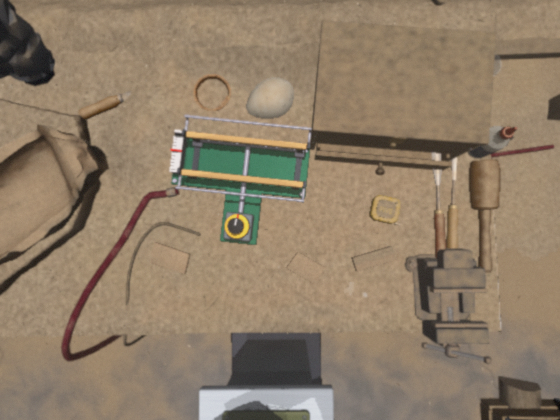

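View pics/side0.png

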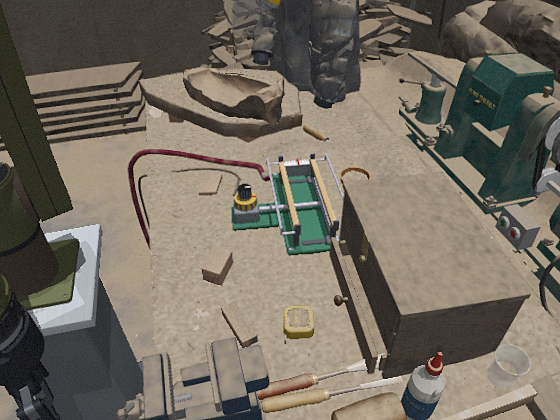

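The top view shows the stand with its ring at about (237,227), and the red clip near (178,152) on the left scale. Three sandy blanks lie at about (172,257), (303,263) and (372,258), and the tape is at (385,210). I'll zoom in for accuracy.

```bash
cat > h.py <<'E'
from bench import bot
import cv2,numpy as np
def cal(n): return {k:np.array(v,float) for k,v in bot.calibration(n).items()}
def toplane(c,px,z):
    px=np.array(px,float).reshape(-1,1,2)
    u=cv2.undistortPoints(px,c['K'],c['D'])[:,0]
    d=np.c_[u,np.ones(len(u))]@c['R']; C=-c['R'].T@c['t']
    return C+d*((z-C[2])/d[:,2])[:,None]
def proj(c,X):
    return cv2.projectPoints(np.array(X,float).reshape(-1,1,3),cv2.Rodrigues(c['R'])[0],c['t'],c['K'],c['D'])[0][:,0]
E
python3 - <<'E'
from h import *
im=cv2.imread('pics/top0.png')
a=cv2.resize(im[105:235,160:320],None,fx=5,fy=5,interpolation=cv2.INTER_CUBIC)[:600]
b=cv2.resize(im[220:300,130:430],None,fx=2.66,fy=2.66,interpolation=cv2.INTER_CUBIC)
b=cv2.convertScaleAbs(b,alpha=1.3)
cv2.imwrite('pics/ta.png',a)
s=cv2.imread('pics/side0.png')
s1=cv2.resize(s[165:355,150:350],None,fx=1.95,fy=1.95,interpolation=cv2.INTER_CUBIC)
out=np.zeros((213+371,800,3),np.uint8);out[:b.shape[0],:b.shape[1]]=b[:,:800];out[213:213+s1.shape[0],:s1.shape[1]]=s1[:371]
cv2.imwrite('pics/tb.png',out);print(b.shape,s1.shape)
E
```

```text
(213, 798, 3) (370, 390, 3)
```

View pics/ta.png

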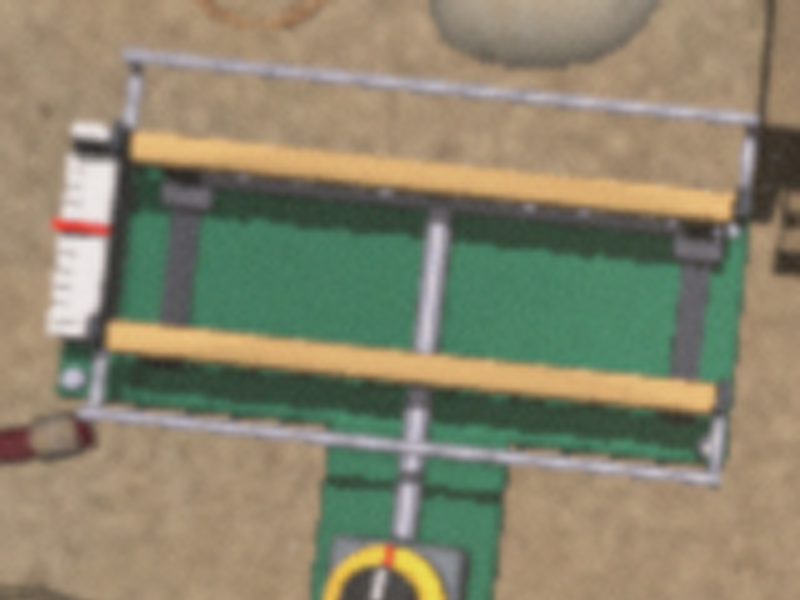

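View pics/tb.png

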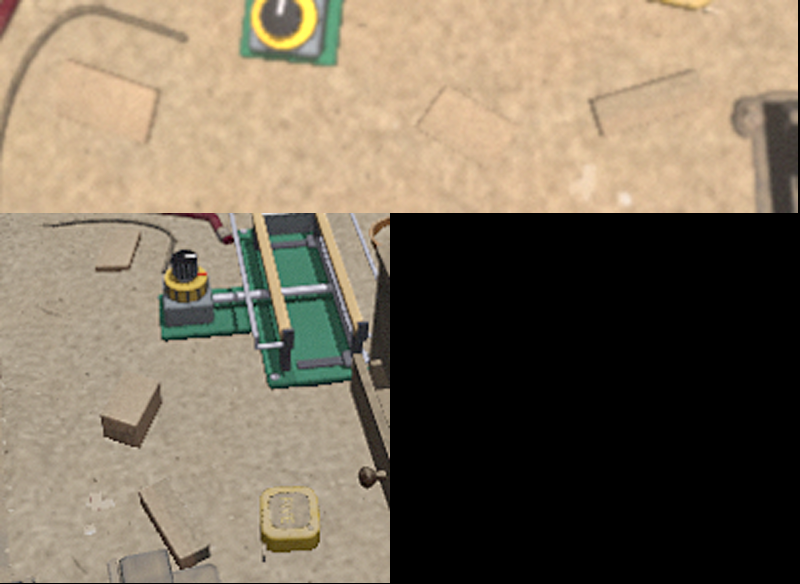

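Rear rail centre line in the 5x crop runs (131,147)–(735,207) and the front one (107,337)–(717,397). The pointer is at about (95,147) and the red clip at (82,227). In the lower crop blank_2 is on the left, blank_1 in the middle and blank_6 on the right. Next I'll compute the stand pose.

```bash
python3 - <<'E'
from h import *
c=cal('top');im=cv2.imread('pics/top0.png')
f=lambda p:(np.array(p,float)+.5)/5-.5+[160,105]
P=toplane(c,[f(p) for p in [(107,337),(717,397),(131,147),(735,207),(95,147),(82,227)]],87)
print(P.round(1))
hsv=cv2.cvtColor(im,cv2.COLOR_BGR2HSV)
m=cv2.inRange(hsv,(22,150,120),(35,255,255));m[:,300:]=0;m[:200]=0
ys,xs=np.nonzero(m);print(xs.min(),xs.max(),ys.min(),ys.max(),len(xs))
(cx,cy),r=cv2.minEnclosingCircle(np.c_[xs,ys].astype(np.float32));print(cx,cy,r)
ring=toplane(c,[(cx,cy)],83)[0];print('ring',ring)
d=(P[0]-P[1])+(P[2]-P[3]);th=np.arctan2(d[1],d[0]);print('y-axis dir',np.degrees(th),'yaw',np.degrees(th)-90)
y=d/np.linalg.norm(d);x=np.array([y[1],-y[0],0])
fm=(P[0]+P[1])/2;rm=(P[2]+P[3])/2
print('fm',fm,'rm',rm,'gap',(rm-fm)@x,'ring rel fm',(ring-fm)@x,(ring-fm)@y,'ptr-mark',(P[4]-P[5])@x,'mark from front',(P[5]-fm)@x)
g=lambda p:(np.array(p,float)+.5)/2.66-.5+[130,220]
for n,z,ps in [('b2',24,[(70,60),(160,92),(148,141),(57,108)]),('b1',45,[(445,87),(515,130),(485,166),(417,124)]),('b6',28,[(590,100),(693,70),(705,103),(602,133)])]:
    Q=toplane(c,[g(p) for p in ps],z);e=Q[1]-Q[0];print(n,Q.mean(0).round(1),np.linalg.norm(e).round(),np.linalg.norm(Q[2]-Q[1]).round(),np.degrees(np.arctan2(e[1],e[0])).round())
w=bot.calibration('wrist');o=bot.get_obs()
R=np.array(w['R']);C=-R.T@np.array(w['t']);print('wcam',C-o['tool_pos'],R.round(3).tolist(),np.array(w['K'])[0,0],w['D'])
print(o['orientation'])
# second view: ring in side
s=cv2.imread('pics/side0.png');cs=cal('side');print(proj(cs,[ring,np.r_[fm[:2],87],P[0],P[5]]))
E
```

```text
[[ 658.6  183.1   87. ]
 [ 626.6  -95.5   87. ]
 [ 746.6  172.2   87. ]
 [ 714.1 -105.2   87. ]
 [ 746.9  188.8   87. ]
 [ 709.7  194.7   87. ]]
225 248 215 237 165
236.61764526367188 225.8235321044922 11.67716121673584
ring [533.70349868  56.97769278  83.        ]
y-axis dir 83.38605383255589 yaw -6.613946167444112
fm [642.60707511  43.81730316  87.        ] rm [730.36345253  33.51458344  87.        ] gap 88.35899398362046 ring rel fm -109.69459669507224 0.5294055077965939 ptr-mark 37.5988282182601 mark from front 49.267226547550734
b2 [462.5 223.   24. ] 87.0 45.0 -110.0
b1 [435.8 -97.3  45. ] 72.0 41.0 -122.0
b6 [ 455.2 -260.3   28. ] 96.0 31.0 -74.0
wcam [ 70.10771257  26.82889495 143.36529953] [[0.364, -0.931, -0.003], [-0.891, -0.349, 0.289], [-0.271, -0.103, -0.957]] 298.3903295497354 [-0.03839708  0.          0.          0.          0.        ]
[-3.13984916e+00  2.00905865e-06  3.72809167e-01]
[[246.00632034 197.61666037]
 [289.23350996 192.31728557]
 [281.42389049 161.87760372]
 [297.92339246 156.96635688]]
```

```bash

for i in 1 2 3 4; do python3 -m pendant '{"hand":[1,1,1,1,1],"travel":[[0.0259,-0.01915,0],[0.0259,-0.01915,0],[0.0259,-0.01915,0],[0.0259,-0.01915,0],[0.0259,-0.01915,0]],"yaw":[0,0,0,0,0]}' | tail -3; done
python3 -m pendant '{"hand":[1,1],"travel":[[0,0,0],[0,0,0]],"yaw":[0,0]}'
python3 - <<'E'
from h import *
c=cal('wrist');o=bot.get_obs();im=bot.camera('wrist')[:,:,::-1];cv2.imwrite('pics/w0.png',im)
print(o['tool_pos'],o['orientation'],o['joint_pos'])
print(proj(c,[(533.7,57,83),(533.7,57,114.5)]))
E
```

```text
force: [0.7, 0.2, -0.4]
opening: 85.5
finger_force: 0.0
force: [0.2, 0.3, 0.1]
opening: 85.4
finger_force: 0.0
force: [0.7, -0.7, -0.2]
opening: 85.5
finger_force: 0.0
force: [-0.7, -0.2, 0.5]
opening: 84.9
finger_force: 0.0
time: 1.93
tool_pos: [534.4, 57.7, 230.5]
orientation: [-3.141, 0.001, 0.376]
force: [-0.8, -0.5, -0.2]
opening: 85.3
finger_force: 0.0
[534.40982599  57.72481372 230.452563  ] [-3.14142214e+00  1.35742523e-03  3.75603320e-01] [ 1.07714989e-01  2.82847477e-01 -1.08343017e-01  1.18095997e+00
 -1.94875172e-04  2.87370457e+00]
[[278.90407385 198.01989508]
 [278.90774691 206.8453683 ]]
```

View pics/w0.png

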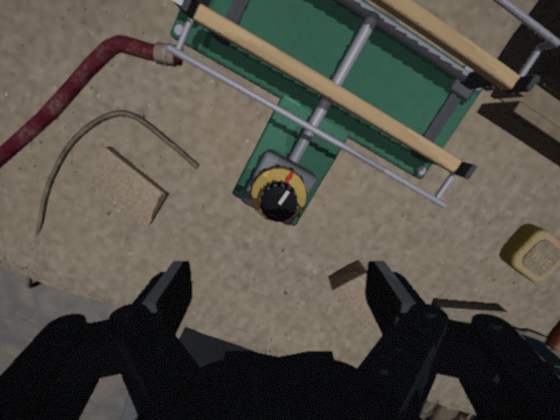

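The wrist view shows the ring at about (278,194), with its red line towards the stand, and the black knob at about (279,202). The measured spot is a few pixels off my prediction, so I'll refine it.

```bash
python3 - <<'E'
from h import *
c=cal('wrist');im=cv2.imread('pics/w0.png')
hsv=cv2.cvtColor(im,cv2.COLOR_BGR2HSV)
m=cv2.inRange(hsv,(15,120,60),(35,255,255));m[:150]=0;m[240:]=0;m[:,:230]=0;m[:,330:]=0
ys,xs=np.nonzero(m);print(xs.min(),xs.max(),ys.min(),ys.max())
cn=max(cv2.findContours(m,cv2.RETR_EXTERNAL,cv2.CHAIN_APPROX_NONE)[0],key=len)
h=cv2.convexHull(cn)[:,0].astype(float);(e,r)=cv2.minEnclosingCircle(h.astype(np.float32));print('circ',e,r,toplane(c,[e],83))
# knob : dark blob
g=im.max(2);k=((g<60).astype(np.uint8));k[:165]=0;k[230:]=0;k[:,:250]=0;k[:,:][:,310:]=0
n,l,s,ce=cv2.connectedComponentsWithStats(k);i=1+s[1:,4].argmax();print(s[i],ce[i],toplane(c,[ce[i]],114.5))
# predicted ring outline extents for ring at true center
for X in [(533.7,57),(536,58),(538,59)]:
    t=np.linspace(0,6.28,60);q=proj(c,np.c_[X[0]+28*np.cos(t),X[1]+28*np.sin(t),0*t+83]);q2=proj(c,np.c_[X[0]+28*np.cos(t),X[1]+28*np.sin(t),0*t+61]);q3=proj(c,np.c_[X[0]+17*np.cos(t),X[1]+17*np.sin(t),0*t+114.5]);print(X,q.min(0),q.max(0),q2.min(0),q2.max(0),'knob',q3.min(0),q3.max(0))
E
```

```text
251 305 167 217
circ (276.0, 192.5) 26.856197357177734 [[537.0830461   60.74094154  83.        ]]
[ 259  181   42   44 1189] [278.58200168 202.85954584] [[536.22527872  57.59696103 114.5       ]]
(533.7, 57) [250.40716657 169.20270959] [306.08645346 223.13269245] [252.27300529 165.81692298] [304.29957015 216.45945319] knob [259.38795143 187.23797632] [296.96751228 223.31590946]
(536, 58) [250.24969604 166.65047196] [306.06305644 220.83885345] [252.13033327 163.42966981] [304.27343226 214.29737788] knob [259.23645472 184.47119628] [296.91742565 220.74365184]
(538, 59) [249.98976631 164.37243476] [305.92251936 218.79124774] [251.89149462 161.29957659] [304.13834601 212.36802331] knob [258.96829214 182.0002129 ] [296.73960252 218.44624634]
```

```bash

python3 -m pendant '{"hand":[1,1,1,1,1],"travel":[[0.001,0,0.04],[0,0,0.04],[0,0,0.04],[0,0,0.03],[0,0,0.018]],"yaw":[0,0,0,0,0]}'
python3 -m pendant '{"hand":[0.6,0.6,0.5,0.5,0.5],"travel":[[0,0,0],[0,0,0],[0,0,0],[0,0,0],[0,0,0]],"yaw":[0,0,0,0,0]}'
python3 -m pendant '{"hand":[0.4,0.3,0.3,0.3,0.3],"travel":[[0,0,0],[0,0,0],[0,0,0],[0,0,0],[0,0,0]],"yaw":[0,0,0,0,0]}'
```

```text
time: 2.4
tool_pos: [531.2, 55.1, 59.8]
orientation: [-3.14, 0.006, 0.371]
force: [0.9, -0.3, 0.1]
opening: 85.6
finger_force: 0.0
time: 2.82
tool_pos: [534.0, 57.7, 65.0]
orientation: [-3.138, -0.0, 0.373]
force: [-4.4, 3.4, 2.2]
opening: 53.4
finger_force: 64.2
time: 3.23
tool_pos: [534.0, 57.7, 65.0]
orientation: [-3.139, -0.0, 0.373]
force: [-5.0, 2.8, 1.3]
opening: 53.6
finger_force: 64.2
```

```bash

for i in 1 2; do python3 -m pendant '{"hand":[0.3,0.3,0.3,0.3,0.3],"travel":[[0,0,0],[0,0,0],[0,0,0],[0,0,0],[0,0,0]],"yaw":[-0.115,-0.115,-0.115,-0.115,-0.115]}';done
python3 -m pendant '{"hand":[0.3,0.3,0.3],"travel":[[0,0,0],[0,0,0],[0,0,0]],"yaw":[0,0,0]}'
python3 -c "
from h import *
print(bot.get_obs()['wrist_torque'],bot.get_obs()['joint_pos'])
cv2.imwrite('pics/t1.png',bot.camera('top')[:,:,::-1]);cv2.imwrite('pics/s1.png',bot.camera('side')[:,:,::-1])
im=cv2.imread('pics/s1.png')[150:270,200:360];cv2.imwrite('pics/s1c.png',cv2.resize(im,None,fx=4,fy=4,interpolation=2))"
```

```text
time: 3.65
tool_pos: [534.3, 57.3, 65.0]
orientation: [-3.14, -0.001, 0.953]
force: [-3.0, 1.9, 1.0]
opening: 53.7
finger_force: 64.1
time: 4.07
tool_pos: [534.7, 57.1, 65.0]
orientation: [3.141, -0.002, 1.528]
force: [-2.0, 1.8, 0.0]
opening: 53.5
finger_force: 64.0
time: 4.32
tool_pos: [534.8, 57.1, 64.9]
orientation: [3.141, -0.001, 1.52]
force: [-4.6, 1.6, 7.2]
opening: 53.9
finger_force: 64.7
[0.49894823 1.49679136 0.12487048] [ 1.05795376e-01  4.06381683e-01 -3.88549287e-01  7.75478393e-01
  1.06470368e-03  1.72721014e+00]
```

View pics/s1c.png

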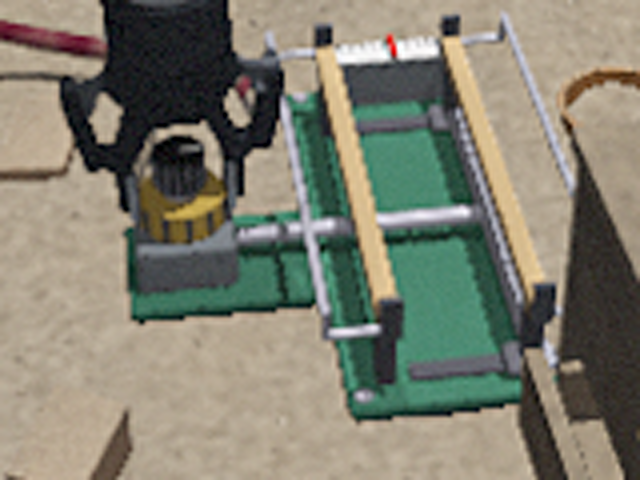

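The ring turned with the gripper: its red line has moved out of sight and the pads are still on it. Next I release, rise to the adjuster, wind back and grip it.

```bash

python3 -m pendant '{"hand":[1,1,1,1,1],"travel":[[0,0,0],[0,0,0],[0,0,0],[0,0,-0.012],[0,0,-0.012]],"yaw":[0,0,0,0,0]}'
for i in 1 2 3; do python3 -m pendant '{"hand":[1,1,1,1,1],"travel":[[0,0,0],[0,0,0],[0,0,0],[0,0,0],[0,0,0]],"yaw":[-0.12,-0.12,-0.12,-0.12,-0.12]}' >/dev/null;done
python3 -m pendant '{"hand":[1,1,1,1],"travel":[[0,0,0],[0,0,0],[0,0,0],[0,0,0]],"yaw":[-0.12,0,0,0]}'
for i in 1 2; do python3 -m pendant '{"hand":[0.1,0.1,0.1,0.1,0.1],"travel":[[0,0,0],[0,0,0],[0,0,0],[0,0,0],[0,0,0]],"yaw":[0,0,0,0,0]}';done
python3 -c "
from h import *
print(bot.get_obs()['wrist_torque'],bot.get_obs()['joint_pos'])
c=cal('wrist');cv2.imwrite('pics/w2.png',bot.camera('wrist')[:,:,::-1]);cv2.imwrite('pics/t2.png',bot.camera('top')[:,:,::-1])"
```

```text
time: 4.83
tool_pos: [535.3, 56.4, 87.3]
orientation: [-3.142, 0.001, 1.522]
force: [-0.3, -0.6, -0.2]
opening: 85.6
finger_force: 0.0
time: 6.42
tool_pos: [535.5, 56.7, 87.5]
orientation: [-3.141, 0.001, -2.843]
force: [-0.1, -0.9, -0.3]
opening: 85.4
finger_force: 0.0
time: 6.83
tool_pos: [534.7, 58.0, 87.8]
orientation: [3.139, 0.0, -2.84]
force: [-2.0, 3.9, 1.5]
opening: 32.1
finger_force: 59.3
time: 7.25
tool_pos: [534.8, 58.0, 87.8]
orientation: [3.139, 0.001, -2.84]
force: [-2.1, 4.0, 6.0]
opening: 32.3
finger_force: 59.9
[0.93512742 0.52086854 0.03297964] [ 0.10649403  0.38305403 -0.35628992  0.83142142  0.00248801 -0.19528322]
```

View pics/w2.png

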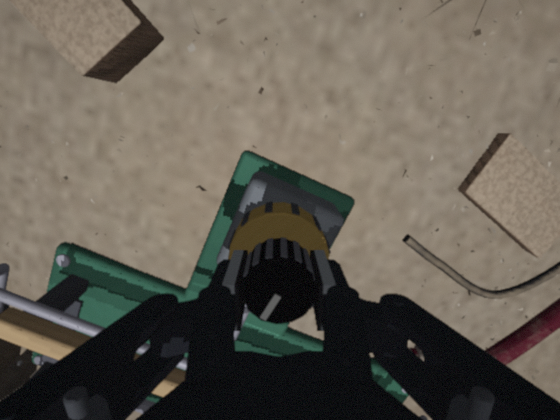

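Knob is gripped squarely between the pads. I'll turn it 3.0 rad clockwise and then look at the pointer.

```bash

for i in 1 2 3 4 5; do python3 -m pendant '{"hand":[0.1,0.1,0.1,0.1,0.1],"travel":[[0,0,0],[0,0,0],[0,0,0],[0,0,0],[0,0,0]],"yaw":[0.12,0.12,0.12,0.12,0.12]}' >/dev/null;done
python3 -m pendant '{"hand":[0.1,0.1],"travel":[[0,0,0],[0,0,0]],"yaw":[0,0]}'
python3 -c "
from h import *
print(bot.get_obs()['wrist_torque'],bot.get_obs()['joint_pos'])
cv2.imwrite('pics/t3.png',bot.camera('top')[:,:,::-1]);cv2.imwrite('pics/s3.png',bot.camera('side')[:,:,::-1])
a=cv2.resize(cv2.imread('pics/t3.png')[115:180,160:260],None,fx=8,fy=8,interpolation=2)[:520]
cv2.imwrite('pics/t3c.png',a)"
```

```text
time: 9.6
tool_pos: [534.9, 57.9, 87.8]
orientation: [-3.14, -0.001, 0.443]
force: [-2.2, 5.0, 5.1]
opening: 31.9
finger_force: 60.0
[ 0.80190966  0.39970773 -0.16026088] [ 1.06515232e-01  3.83066078e-01 -3.56234919e-01  8.31169349e-01
  2.27680939e-03  2.80542044e+00]
```

View pics/t3c.png

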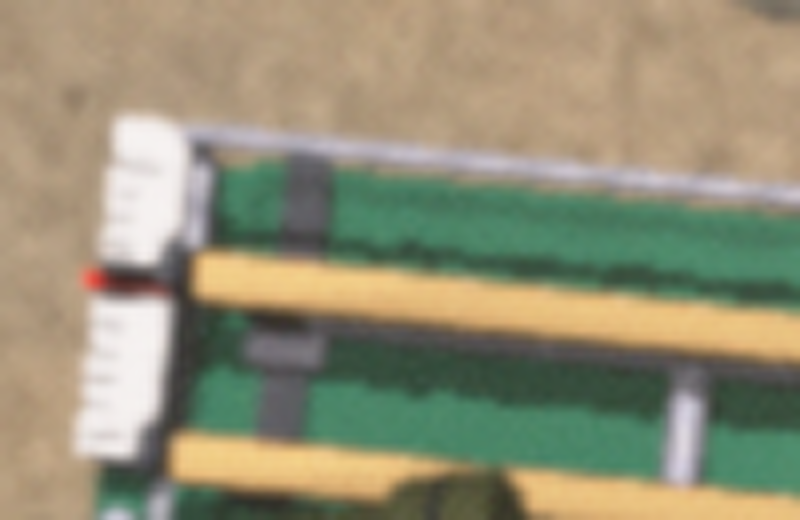

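The pointer, a dark bar at about (135,272) in the crop, stands just short of the mark at about (131,283). I'll get sub-pixel numbers.

```bash
python3 - <<'E'
from h import *
c=cal('top')
t0=cv2.imread('pics/top0.png').astype(float);t3=cv2.imread('pics/t3.png').astype(float)
def at(img,q): return cv2.remap(img,q[:,0].astype(np.float32)[None],q[:,1].astype(np.float32)[None],cv2.INTER_LINEAR)[0]
th=np.radians(83.39);y=np.array([np.cos(th),np.sin(th),0]);x=np.array([y[1],-y[0],0])
fm=np.array([642.6,43.8,87.])
s=np.arange(30,105,.5)
for yy in (141,144,147,150,153,156):
    q=proj(c,fm+np.outer(s,x)+yy*y)
    a=at(t0,q);b=at(t3,q)
    red=np.clip(a[:,2]-a[:,1]-30,0,None)
    rb=np.clip(b[:,2]-b[:,1]-30,0,None)
    dk=lambda v,lo,hi:np.clip(110-v.max(1),0,None)*((s>lo)&(s<hi))
    d0=dk(a,75,98);d3=dk(b,40,65)
    f=lambda w:(s*w).sum()/max(w.sum(),1e-6)
    print(yy,'mark',f(red).round(1),'ptr0',f(d0).round(1),'ptr3',f(d3).round(1),'red3',f(rb).round(1), red.sum().round(),d0.sum().round(),d3.sum().round())
E
```

```text
141 mark 0.0 ptr0 80.3 ptr3 44.0 red3 0.0 0.0 948.0 677.0
144 mark 49.2 ptr0 88.4 ptr3 51.5 red3 0.0 76.0 1342.0 1005.0
147 mark 49.2 ptr0 89.0 ptr3 52.8 red3 0.0 645.0 725.0 349.0
150 mark 49.3 ptr0 86.7 ptr3 51.7 red3 48.1 902.0 385.0 88.0
153 mark 49.3 ptr0 86.2 ptr3 51.2 red3 48.5 910.0 386.0 159.0
156 mark 49.4 ptr0 86.2 ptr3 50.9 red3 48.4 951.0 431.0 228.0
```

```bash

python3 -m pendant '{"hand":[0.1,0.1,0.1,0.1,0.1],"travel":[[0,0,0],[0,0,0],[0,0,0],[0,0,0],[0,0,0]],"yaw":[0.07,0.07,0,0,0]}'
python3 - <<'E'
from h import *
c=cal('top')
im=bot.camera('top')[:,:,::-1];cv2.imwrite('pics/t4.png',im);t3=im.astype(float)
def at(img,q): return cv2.remap(img,q[:,0].astype(np.float32)[None],q[:,1].astype(np.float32)[None],cv2.INTER_LINEAR)[0]
th=np.radians(83.39);y=np.array([np.cos(th),np.sin(th),0]);x=np.array([y[1],-y[0],0])
fm=np.array([642.6,43.8,87.]);s=np.arange(30,105,.5)
for yy in (150,153,156):
    b=at(t3,proj(c,fm+np.outer(s,x)+yy*y))
    w=np.clip(120-b[:,1],0,None)*((s>40)&(s<65))
    rb=np.clip(b[:,2]-b[:,1]-30,0,None)*((s>40)&(s<60));print(yy,(s*w).sum()/w.sum(),(s*rb).sum()/max(1,rb.sum()),rb.sum())
i=(s>40)&(s<62);print(np.c_[s[i],b[i]][::2].astype(int).tolist())
print(bot.get_obs()['joint_pos'][5])
E
```

```text
time: 10.12
tool_pos: [534.9, 57.9, 87.8]
orientation: [-3.139, -0.001, 0.303]
force: [-2.7, 4.7, 5.0]
opening: 32.0
finger_force: 60.0
150 49.68724654699511 0.0 0.0
153 49.671529922699925 0.0 0.0
156 49.28792768167635 0.0 0.0
[[40, 235, 237, 241], [41, 230, 232, 237], [42, 224, 226, 231], [43, 199, 201, 207], [44, 172, 174, 181], [45, 141, 144, 152], [46, 109, 111, 121], [47, 86, 89, 99], [48, 73, 76, 85], [49, 62, 66, 73], [50, 78, 81, 88], [51, 94, 97, 103], [52, 124, 126, 132], [53, 158, 159, 167], [54, 186, 187, 194], [55, 207, 208, 215], [56, 227, 228, 234], [57, 230, 231, 237], [58, 234, 235, 240], [59, 236, 237, 242], [60, 237, 238, 242], [61, 238, 239, 243]]
2.945214513874782
```

The pointer reads 49.5 against the mark's 49.3, so it covers the mark. Next I release, go down to the ring and tighten it.

```bash

python3 -m pendant '{"hand":[1,1,1,1,1],"travel":[[0,0,0],[0,0,0],[0,0,0],[0,0,0],[0,0,0]],"yaw":[0,0,0,0,0]}'
for i in 1 2; do python3 -m pendant '{"hand":[1,1,1,1,1],"travel":[[0,0,0],[0,0,0],[0,0,0],[0,0,0],[0,0,0]],"yaw":[-0.122,-0.122,-0.122,-0.122,-0.122]}' >/dev/null;done
python3 -m pendant '{"hand":[1,1,1,1,1],"travel":[[0,0,0],[0,0,0.012],[0,0,0.0115],[0,0,0],[0,0,0]],"yaw":[0,0,0,0,0]}'
for i in 1 2; do python3 -m pendant '{"hand":[0.3,0.3,0.3,0.3,0.3],"travel":[[0,0,0],[0,0,0],[0,0,0],[0,0,0],[0,0,0]],"yaw":[0,0,0,0,0]}';done
python3 -m pendant '{"hand":[0.3,0.3,0.3,0.3,0.3],"travel":[[0,0,0],[0,0,0],[0,0,0],[0,0,0],[0,0,0]],"yaw":[0.11,0.11,0.11,0.11,0.11]}'
python3 -m pendant '{"hand":[0.3,0.3,0.3,0.3,0.3],"travel":[[0,0,0],[0,0,0],[0,0,0],[0,0,0],[0,0,0]],"yaw":[0.11,0.11,0.11,0.11,0.08]}'
python3 -m pendant '{"hand":[0.3,0.3,0.3,0.3],"travel":[[0,0,0],[0,0,0],[0,0,0],[0,0,0]],"yaw":[0.06,0.06,0,0]}'
python3 -c "
from h import *
print(bot.get_obs()['wrist_torque'],bot.get_obs()['joint_pos'])"
```

```text
time: 10.58
tool_pos: [535.2, 56.5, 87.2]
orientation: [3.141, 0.0, 0.302]
force: [0.4, 0.2, 0.5]
opening: 85.0
finger_force: 0.0
time: 11.83
tool_pos: [534.4, 56.6, 63.3]
orientation: [-3.14, 0.0, 1.521]
force: [-0.2, -0.9, 0.6]
opening: 85.2
finger_force: 0.0
time: 12.25
tool_pos: [534.8, 56.9, 65.1]
orientation: [3.141, -0.0, 1.523]
force: [-3.1, -0.5, 6.6]
opening: 53.5
finger_force: 62.5
time: 12.67
tool_pos: [534.8, 56.9, 65.1]
orientation: [3.141, -0.0, 1.523]
force: [-4.2, 0.2, 6.9]
opening: 54.1
finger_force: 62.5
time: 13.08
tool_pos: [534.2, 57.1, 65.1]
orientation: [-3.141, -0.0, 0.968]
force: [-4.7, 0.5, 8.6]
opening: 53.6
finger_force: 62.7
time: 13.5
tool_pos: [533.9, 57.5, 65.1]
orientation: [-3.14, 0.001, 0.448]
force: [-5.5, 1.9, 8.8]
opening: 53.6
finger_force: 62.7
time: 13.83
tool_pos: [534.5, 57.8, 65.1]
orientation: [-3.14, -0.0, 0.336]
force: [-3.6, 2.7, 7.4]
opening: 53.8
finger_force: 63.4
[0.40076618 0.75678445 1.05057886] [ 1.06701662e-01  4.06118726e-01 -3.88381636e-01  7.76380871e-01
  1.81868375e-03  2.91219657e+00]
```

Torque rose to 1.05 N m at the stop, so the ring is tight. Now I rise and check.

```bash

python3 -m pendant '{"hand":[1,1,1,1,1],"travel":[[0,0,0],[0,0,0],[0,0,0],[0,0,-0.03],[0,0,-0.04]],"yaw":[0,0,0,0,0]}'
python3 -m pendant '{"hand":[1,1,1,1,1],"travel":[[0,0,-0.04],[0,0,-0.04],[0,0,-0.04],[-0.02,-0.02,-0.01],[0,0,0]],"yaw":[0,0,0,0,0]}'
for i in 1 2; do python3 -m pendant '{"hand":[1,1,1,1,1],"travel":[[-0.020,-0.026,0],[-0.020,-0.026,0],[-0.020,-0.026,0],[-0.020,-0.026,0],[0,0,0]],"yaw":[0,0,0,0,0]}';done
python3 - <<'E'
from h import *
im=bot.camera('top')[:,:,::-1];cv2.imwrite('pics/t5.png',im)
o=bot.get_obs();c=bot.calibration('wrist');w=bot.camera('wrist')[:,:,::-1];cv2.imwrite('pics/w5.png',w)
np.save('w5.npy',c,allow_pickle=True);print(o['tool_pos'],o['orientation'])
a=cv2.resize(im[115:245,165:325],None,fx=3,fy=3,interpolation=2)
out=np.zeros((420,800,3),np.uint8);out[:]=0;out[:390,:240]=0
cv2.imwrite('pics/c5.png',np.hstack([cv2.resize(w,(480,360)),cv2.resize(im[135:245,165:265],(320,352))[:].copy() if 0 else cv2.copyMakeBorder(cv2.resize(im[125:245,165:272],(320,359)),0,1,0,0,0)]))
E
```

```text
time: 14.25
tool_pos: [531.8, 56.2, 131.2]
orientation: [-3.14, 0.008, 0.332]
force: [1.0, 0.3, -0.1]
opening: 85.4
finger_force: 0.0
time: 14.67
tool_pos: [509.3, 70.2, 268.5]
orientation: [3.141, -0.006, 0.333]
force: [-1.5, 0.1, -0.3]
opening: 85.1
finger_force: 0.0
time: 15.08
tool_pos: [395.7, 140.5, 263.2]
orientation: [-3.138, 0.004, 0.341]
force: [-0.6, -0.2, -0.3]
opening: 85.3
finger_force: 0.0
time: 15.5
tool_pos: [308.5, 149.7, 265.5]
orientation: [-3.087, 0.004, 0.401]
force: [-0.3, 0.9, -0.4]
opening: 85.5
finger_force: 0.0
[310.79333608 150.13753216 265.72228894] [-3.08755862e+00  1.09335737e-03  4.00723225e-01]
```

View pics/c5.png

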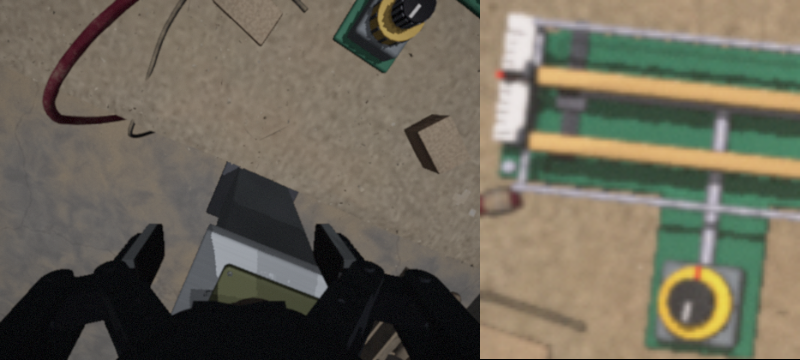

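The ring line is back at its start position and the pointer covers the mark, so step 3 holds. My move went to +y, towards blank_2, and reached the wrist limit. I'll turn back in range and go above blank_2.

```bash
cat >> h.py <<'E'
from scipy.spatial.transform import Rotation as Ro
def go(target,yaw=None):
    o=bot.get_obs();R=Ro.from_euler('xyz',o['orientation'])
    d=R.inv().apply(np.array(target)-o['tool_pos'])
    print('at',o['tool_pos'].round(1) if hasattr(o['tool_pos'],'round') else o['tool_pos'],np.round(o['orientation'],3),'travel',d.round(1),'dist',np.linalg.norm(d).round())
    if yaw is not None:
        # tool-yaw (about tool z, down): negative raises world yaw
        print('tool yaw',round(-(yaw-o['orientation'][2]),3))
E
for i in 1; do python3 -m pendant '{"hand":[1,1,1,1,1],"travel":[[0,0,0],[0,0,0],[0,0,0],[0,0,0],[0,0,0]],"yaw":[-0.117,-0.117,-0.117,-0.117,-0.117]}' >/dev/null;done
python3 -m pendant '{"hand":[1,1,1,1,1],"travel":[[0,0,0],[0,0,0],[0,0,0],[0,0,0],[0,0,0]],"yaw":[-0.117,-0.117,0,0,0]}'
python3 -c "
from h import *
go((462,223,265),1.22)"
```

```text
time: 16.43
tool_pos: [312.6, 150.8, 265.8]
orientation: [-3.104, -0.039, 1.216]
force: [-0.4, 0.3, -0.1]
opening: 85.5
finger_force: 0.0
at [312.6 150.8 265.8] [-3.104 -0.039  1.216] travel [119.5 115.1   1.2] dist 166.0
tool yaw -0.004
```

```bash

python3 -m pendant '{"hand":[1,1,1,1,1],"travel":[[0.024,0.023,0],[0.024,0.023,0],[0.024,0.023,0],[0.024,0.023,0],[0.024,0.023,0]],"yaw":[0,0,0,0,0]}' >/dev/null
python3 -m pendant '{"hand":[1,1,1],"travel":[[0,0,0],[0,0,0],[0,0,0]],"yaw":[0,0,0]}'
python3 - <<'E'
from h import *
go((462,223,265),1.22)
c=bot.calibration('wrist');w=bot.camera('wrist')[:,:,::-1];cv2.imwrite('pics/w6.png',w);np.save('w6.npy',c,allow_pickle=True)
cv2.imwrite('pics/w6e.png',cv2.resize(cv2.convertScaleAbs(w[60:330,120:440],alpha=1.5),None,fx=2.2,fy=2.2,interpolation=2))
print(proj(cal('wrist'),[(462,223,24)]))
E
```

```text
time: 17.1
tool_pos: [460.7, 223.6, 265.9]
orientation: [-3.103, -0.038, 1.218]
force: [0.8, -0.6, -0.5]
opening: 85.3
finger_force: 0.0
at [460.7 223.6 265.9] [-3.103 -0.038  1.218] travel [-0.2  1.4  0.8] dist 2.0
tool yaw -0.002
[[286.15776757 185.9075057 ]]
```

View pics/w6e.png

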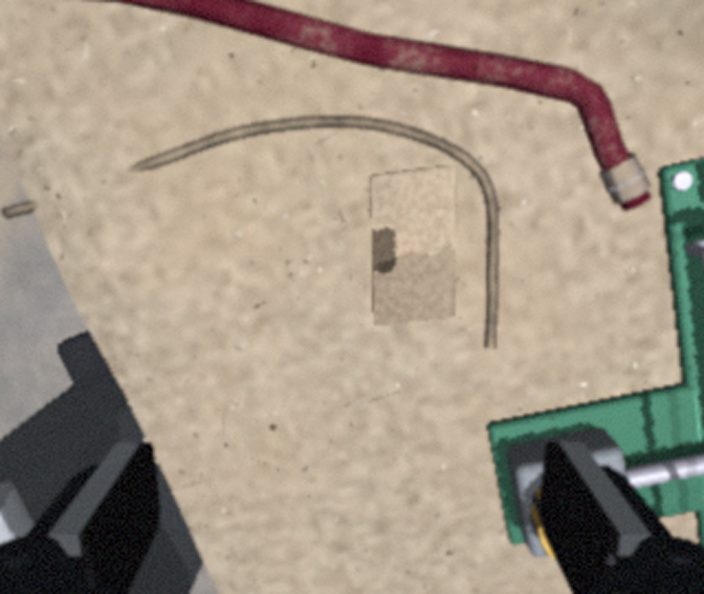

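blank_2's top face has corners at about (371,175), (452,166), (456,315) and (376,324) in the crop, and a thin cable lies about 23 mm to its right. I'll use a narrower opening.

```bash
python3 - <<'E'
from h import *
c=cal('wrist')
f=lambda p:(np.array(p,float)+.5)/2.2-.5+[120,60]
Q=toplane(c,[f(p) for p in [(371,175),(452,166),(456,315),(376,324)]],24)
print(Q.round(1),Q.mean(0)); e=(Q[0]+Q[1]-Q[2]-Q[3])/2;print(np.linalg.norm(e),np.linalg.norm(Q[1]-Q[0]),np.arctan2(e[1],e[0]))
m=Q.mean(0);go((m[0],m[1],120),np.arctan2(e[1],e[0]));go((m[0],m[1],5),None)
E
```

```text
[[484.9 278.5  24. ]
 [530.2 267.4  24. ]
 [505.4 183.1  24. ]
 [458.  194.   24. ]] [494.62018499 230.75928765  24.        ]
88.2108365288343 46.620487562797685 1.2733053029142591
at [460.3 223.4 266.2] [-3.103 -0.038  1.218] travel [ 13.1  35.3 145.6] dist 150.0
tool yaw -0.055
at [460.3 223.4 266.2] [-3.103 -0.038  1.218] travel [  8.7  39.7 260.4] dist 264.0
```

```bash
python3 - <<'E'
from h import *
im=bot.camera('top')[:,:,::-1];cv2.imwrite('pics/t6.png',im)
a=cv2.imread('pics/top0.png')
out=[cv2.resize(cv2.convertScaleAbs(x[232:282,130:200],alpha=1.3),None,fx=5.7,fy=5.7,interpolation=2) for x in (a,im)]
w=cv2.imread('pics/w6.png');g=cv2.resize(w[120:220,270:350],None,fx=3,fy=3,interpolation=2)
r=np.hstack(out);p=np.zeros((300,r.shape[1],3),np.uint8);p[:,:240]=cv2.convertScaleAbs(g,alpha=1.5)
cv2.imwrite('pics/c6.png',np.vstack([r,p]));print(r.shape)
c=cal('wrist');t=cal('top')
for X in [(462.5,223,24),(494.6,230.8,24)]: print(proj(t,[X]),proj(c,[X]))
print('ring in w6',(proj(c,[(534.5,57.3,83)])))
E
```

```text
(285, 798, 3)
[[170.58256911 257.3334277 ]] [[286.51537827 185.757916  ]]
[[167.45052755 243.94206671]] [[307.73696984 171.96185401]]
ring in w6 [[386.31709516 299.94902211]]
```

View pics/c6.png

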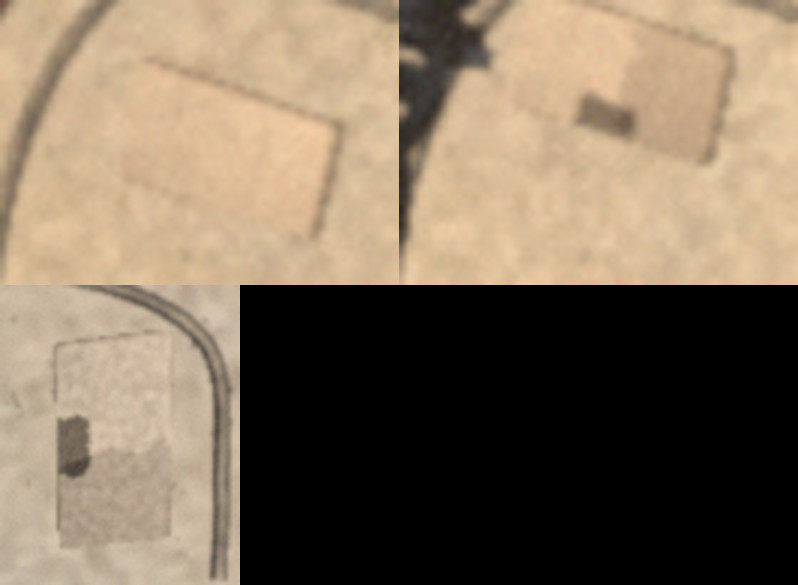

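The picture confirms blank_2 was knocked about 32 mm (the disturbance) and now sits at (494.6,230.8), yaw 1.273. I'll approach it there.

```bash

python3 -m pendant '{"hand":[0.74,0.74,0.74,0.74,0.74],"travel":[[0.003,0.009,0.036],[0.003,0.009,0.036],[0.003,0.009,0.036],[0.003,0.008,0.036],[0,0,0]],"yaw":[-0.055,0,0,0,0]}' >/dev/null
python3 -m pendant '{"hand":[0.74,0.74,0.74],"travel":[[0,0,0],[0,0,0],[0,0,0]],"yaw":[0,0,0]}'
python3 - <<'E'
from h import *
go((494.6,230.8,4),1.273)
E
```

```text
time: 17.87
tool_pos: [496.2, 232.4, 124.8]
orientation: [-3.11, -0.044, 1.274]
force: [-0.1, 0.3, -0.7]
opening: 63.0
finger_force: 0.0
at [496.2 232.4 124.8] [-3.11  -0.044  1.274] travel [ -7.4   2.8 120.5] dist 121.0
tool yaw 0.001
```

```bash

python3 -m pendant '{"hand":[0.74,0.74,0.74,0.74,0.74],"travel":[[-0.002,0.001,0.035],[-0.002,0.001,0.035],[-0.002,0.001,0.03],[-0.001,0,0.016],[0,0,0.004]],"yaw":[0,0,0,0,0]}'
python3 -m pendant '{"hand":[0.4,0.4,0.4,0.4,0.4],"travel":[[0,0,0],[0,0,0],[0,0,0],[0,0,0],[0,0,0]],"yaw":[0,0,0,0,0]}'
python3 -m pendant '{"hand":[0.3,0.3,0.3,0.3,0.3],"travel":[[0,0,0],[0,0,-0.003],[0,0,-0.01],[0,0,-0.02],[0,0,-0.03]],"yaw":[0,0,0,0,0]}'
python3 -m pendant '{"hand":[0.3,0.3,0.3,0.3,0.3],"travel":[[0,0,-0.035],[0,0,-0.035],[0,0,-0.03],[0,0,-0.01],[0,0,0]],"yaw":[0,0,0,0,0]}'
python3 - <<'E'
from h import *
go((678,128.5,180),3.027)
E
```

```text
time: 18.28
tool_pos: [492.1, 229.9, 0.9]
orientation: [-3.105, -0.04, 1.274]
force: [0.1, -0.2, -0.4]
opening: 63.1
finger_force: 0.0
time: 18.7
tool_pos: [494.1, 230.5, 3.2]
orientation: [-3.108, -0.043, 1.274]
force: [-2.0, -1.7, 6.2]
opening: 49.5
finger_force: 63.0
time: 19.12
tool_pos: [493.3, 226.8, 64.0]
orientation: [-3.103, -0.04, 1.274]
force: [0.0, -0.6, -0.1]
opening: 49.2
finger_force: 62.2
time: 19.53
tool_pos: [500.0, 222.9, 178.6]
orientation: [-3.113, -0.047, 1.274]
force: [0.5, 0.7, -1.3]
opening: 49.2
finger_force: 62.2
at [500.  222.9 178.6] [-3.113 -0.047  1.274] travel [-38.1 197.6  -8.9] dist 201.0
tool yaw -1.753
```

```bash

for i in 1 2 3; do python3 -m pendant '{"hand":[0.3,0.3,0.3,0.3,0.3],"travel":[[0,0,0],[0,0,0],[0,0,0],[0,0,0],[0,0,0]],"yaw":[-0.117,-0.117,-0.117,-0.117,-0.117]}'>/dev/null;done
python3 -m pendant '{"hand":[0.3,0.3,0.3],"travel":[[0,0,0],[0,0,0],[0,0,0]],"yaw":[0,0,0]}'
python3 - <<'E'
from h import *
go((678,128.5,180),3.027);print(bot.get_obs()['joint_pos'])
E
```

```text
time: 21.03
tool_pos: [496.5, 221.5, 173.4]
orientation: [3.095, -0.029, 3.028]
force: [0.2, 0.7, -0.7]
opening: 49.2
finger_force: 62.2
at [496.5 221.5 173.4] [ 3.095 -0.029  3.028] travel [-190.6  -71.2  -15.4] dist 204.0
tool yaw 0.001
[ 0.38753702  0.32418231 -0.20273686  1.0468213   0.05453719  0.50166855]
```

```bash

python3 -m pendant '{"hand":[0.3,0.3,0.3,0.3,0.3],"travel":[[-0.03,-0.012,-0.004],[-0.034,-0.013,-0.003],[-0.034,-0.013,-0.003],[-0.034,-0.013,-0.003],[-0.034,-0.013,-0.003]],"yaw":[0,0,0,0,0]}'>/dev/null
python3 -m pendant '{"hand":[0.3,0.3,0.3,0.3],"travel":[[-0.024,-0.007,0],[0,0,0],[0,0,0],[0,0,0]],"yaw":[0,0,0,0]}'
python3 - <<'E'
from h import *
go((678,128.5,180),3.027)
c=bot.calibration('wrist');w=bot.camera('wrist')[:,:,::-1];cv2.imwrite('pics/w7.png',w)
print(proj(cal('wrist'),[(678,128.5,87),(658.6+.8,183.1,87),(643.4,44.1,87)]))
E
```

```text
time: 21.78
tool_pos: [677.3, 129.4, 181.1]
orientation: [3.094, -0.029, 3.029]
force: [-0.1, -0.4, -1.2]
opening: 49.1
finger_force: 62.2
at [677.3 129.4 181.1] [ 3.094 -0.029  3.029] travel [-0.8 -0.9  1. ] dist 2.0
tool yaw 0.002
[[270.97451172 214.83017   ]
 [334.07556486 185.27481093]
 [161.91874922 186.58514028]]
```

View pics/w7.png

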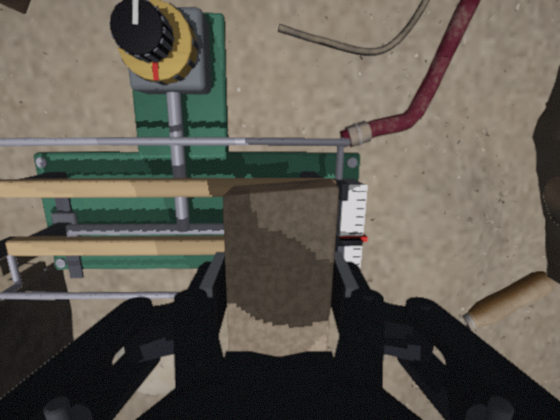

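The blank hangs square over both rails, the front rail is at row 188 as predicted, and the pointer sits on the red mark. Lowering now.

```bash
python3 -c "
from h import *
go((678,128.5,92))"
python3 -m pendant '{"hand":[0.3,0.3,0.3,0.3,0.3],"travel":[[0.001,-0.001,0.03],[0.001,-0.001,0.025],[0,-0.001,0.015],[0,-0.001,0.008],[0,0,0.004]],"yaw":[0,0,0,0,0]}'
python3 -m pendant '{"hand":[0.3,0.3,0.3],"travel":[[0,0,0.003],[0,0,0],[0,0,0]],"yaw":[0,0,0]}'
python3 -c "
from h import *
go((678,128.5,91))"
```

```text
at [677.  129.8 181.5] [ 3.094 -0.029  3.03 ] travel [-3.7 -5.4 89.3] dist 90.0
time: 22.25
tool_pos: [672.0, 130.2, 98.8]
orientation: [3.095, -0.03, 3.031]
force: [-0.0, -0.6, -0.9]
opening: 49.2
finger_force: 62.2
time: 22.5
tool_pos: [674.7, 130.2, 98.2]
orientation: [3.094, -0.025, 3.031]
force: [-0.4, -0.5, -1.2]
opening: 49.3
finger_force: 62.2
at [674.7 130.2  98.2] [ 3.094 -0.025  3.031] travel [-3.7 -1.7  7.1] dist 8.0
```

```bash

python3 -m pendant '{"hand":[0.3,0.3,0.3,0.3],"travel":[[-0.002,-0.001,0.002],[-0.002,-0.001,0.002],[0,0,0],[0,0,0]],"yaw":[0,0,0,0]}'
python3 -m pendant '{"hand":[0.3,0.3,0.3],"travel":[[0,0,0.0015],[0,0,0],[0,0,0]],"yaw":[0,0,0]}'
python3 -m pendant '{"hand":[0.3,0.3,0.3],"travel":[[0,0,0.0015],[0,0,0],[0,0,0]],"yaw":[0,0,0]}'
```

```text
time: 22.83
tool_pos: [677.8, 127.4, 92.7]
orientation: [3.094, -0.027, 3.03]
force: [0.8, -0.7, -1.6]
opening: 49.2
finger_force: 62.2
time: 23.08
tool_pos: [678.0, 127.5, 92.1]
orientation: [3.094, -0.026, 3.03]
force: [0.2, -0.0, 3.9]
opening: 48.9
finger_force: 62.5
time: 23.33
tool_pos: [678.1, 127.5, 91.8]
orientation: [3.094, -0.025, 3.03]
force: [-1.8, -1.9, 9.5]
opening: 49.2
finger_force: 63.1
```

```bash

python3 -m pendant '{"hand":[0.75,0.8,0.8,0.8,0.8],"travel":[[0,0,0],[0,0,0],[0,0,0],[0,0.001,-0.015],[0.001,0.001,-0.03]],"yaw":[0,0,0,0,0]}'
python3 -m pendant '{"hand":[0.8,1,1,1,1],"travel":[[0.001,0.001,-0.03],[0,0.001,-0.035],[0,0,-0.035],[0,0,0],[0,0,0]],"yaw":[0,0,0,0,0]}'
python3 - <<'E'
from h import *
go((436,-97,235),3.027)
im=bot.camera('top')[:,:,::-1];cv2.imwrite('pics/t8.png',im)
w=bot.camera('wrist')[:,:,::-1];cv2.imwrite('pics/w8.png',w)
a=cv2.imread('pics/top0.png')
p=lambda x:cv2.resize(cv2.convertScaleAbs(x[235:295,270:410],alpha=1.3),None,fx=2.8,fy=2.8,interpolation=2)
bot_=np.hstack([p(a),p(im)])
cv2.imwrite('pics/c8.png',np.vstack([cv2.resize(w,(560,420))[:, :],np.zeros((1,560,3),np.uint8)]) if 0 else np.vstack([np.hstack([w,np.zeros((420,bot_.shape[1]-560,3),np.uint8)]),bot_]));print(bot_.shape)
E
```

```text
time: 23.75
tool_pos: [674.4, 127.2, 130.0]
orientation: [3.097, -0.037, 3.031]
force: [0.2, 0.3, -1.4]
opening: 68.2
finger_force: 0.0
time: 24.17
tool_pos: [680.8, 125.0, 237.3]
orientation: [3.093, -0.022, 3.03]
force: [0.7, 0.8, -0.8]
opening: 85.8
finger_force: 0.0
at [680.8 125.  237.3] [ 3.093 -0.022  3.03 ] travel [ 218.6 -247.8   -5.1] dist 330.0
tool yaw 0.003
(168, 784, 3)
```

View pics/c8.png

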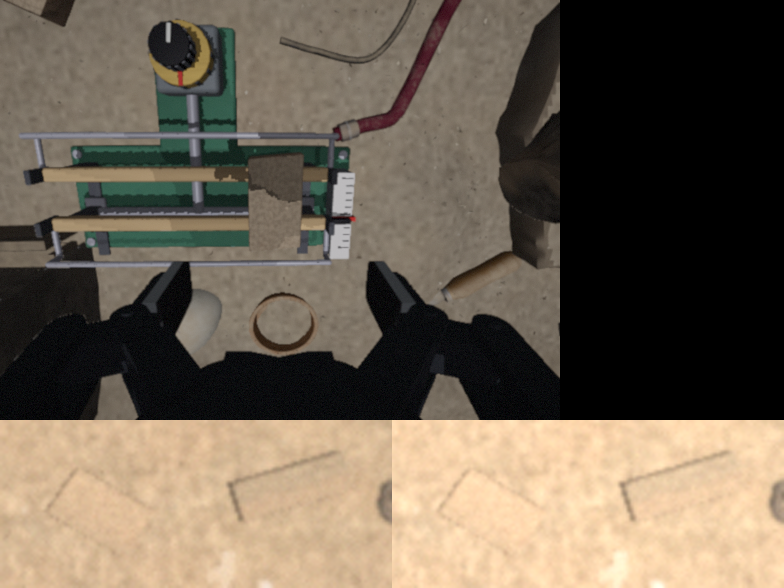

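blank_2 rests squarely on both rails, and blanks 1 and 6 haven't moved. Next I go between those two and take one close picture of both.

```bash

for i in 1 2; do python3 -m pendant '{"hand":[1,1,1,1,1],"travel":[[0.0166,-0.0326,0],[0.0166,-0.0326,0],[0.0166,-0.0326,0],[0.0166,-0.0326,0],[0.0166,-0.0326,0]],"yaw":[0,0,0,0,0]}'>/dev/null;done
python3 -m pendant '{"hand":[1,1,1],"travel":[[0,0,0],[0,0,0],[0,0,0]],"yaw":[0,0,0]}'
python3 - <<'E'
from h import *
go((480,-180,237),3.027)
c=cal('wrist');w=bot.camera('wrist')[:,:,::-1];cv2.imwrite('pics/w9.png',w);np.save('w9.npy',c,allow_pickle=True)
P=proj(c,[(436,-97,45),(455,-260,28)]);print(P)
out=[]
for p in P:
    x,y=[int(round(v)) for v in p]; x0=max(0,x-65);y0=max(0,y-75);print(x0,y0)
    out.append(cv2.resize(cv2.convertScaleAbs(w[y0:y0+150,x0:x0+130],alpha=1.7),(520,600),interpolation=2)[:, :][:600])
o=[cv2.resize(a,(399,460)) for a in out];cv2.imwrite('pics/c9.png',np.hstack(o))
E
```

```text
time: 25.35
tool_pos: [477.0, -180.0, 222.4]
orientation: [3.093, -0.029, 3.03]
force: [-0.6, 0.4, 0.1]
opening: 85.5
finger_force: 0.0
at [ 477.  -180.   222.4] [ 3.093 -0.029  3.03 ] travel [ -2.6   1.1 -14.6] dist 15.0
tool yaw 0.003
[[342.01397074 146.76738429]
 [197.54740016 179.74482448]]
277 72
133 105
```

View pics/c9.png

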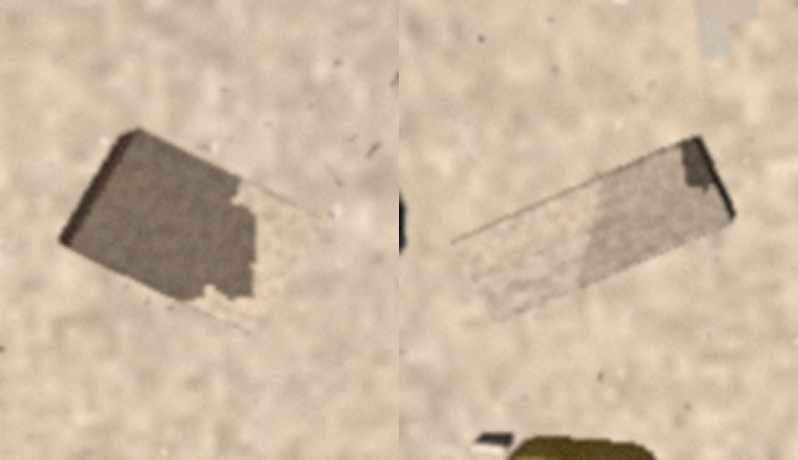

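blank_1's top corners (left panel) are at about (143,131), (320,213), (250,328) and (71,244). blank_6's (right panel, offset 399) are at (53,242), (294,141), (328,220) and (101,320). Both are intact and free.

```bash
python3 - <<'E'
from h import *
c=np.load('w9.npy',allow_pickle=True).item()
for n,o,z,ps in [('b1',(277,72),45,[(143,131),(320,213),(250,328),(71,244)]),('b6',(133,105),28,[(53,242),(294,141),(328,220),(101,320)])]:
    q=[(np.array(p)+.5)/3.068-.5+o for p in ps];Q=toplane(c,q,z);e=(Q[1]+Q[2]-Q[0]-Q[3])/2;w=(Q[1]+Q[0]-Q[2]-Q[3])/2
    a=np.arctan2(e[1],e[0]);print(n,Q.mean(0).round(1),np.linalg.norm(e).round(1),np.linalg.norm(w).round(1),'angle',a,a+np.pi,a+2*np.pi)
    np.savetxt(n+'.txt',np.r_[Q.mean(0),a])
go((432,-97,150))
E
```

```text
b1 [435.8 -98.2  45. ] 70.9 45.7 angle 1.0420660691487382 4.183658722738532 7.325251376328325
b6 [ 455.2 -262.4   28. ] 96.2 32.3 angle 1.8496833423576264 4.9912759959474196 8.132868649537212
at [ 477.5 -179.6  222.7] [ 3.093 -0.029  3.031] travel [52.2 73.4 77.9] dist 119.0
```

```bash

for i in 1 2; do python3 -m pendant '{"hand":[1,1,1,1,1],"travel":[[0,0,0],[0,0,0],[0,0,0],[0,0,0],[0,0,0]],"yaw":[-0.115,-0.115,-0.115,-0.115,-0.115]}'>/dev/null;done
python3 -m pendant '{"hand":[1,1],"travel":[[0,0,0],[0,0,0]],"yaw":[0,0]}' | head -3
python3 -c "
from h import *
go((437,-96,80),4.184-6.2832);go((437,-96,8))"
```

```text
time: 26.4
tool_pos: [478.2, -179.3, 223.4]
orientation: [3.097, 0.032, -2.105]
at [ 478.2 -179.3  223.4] [ 3.097  0.032 -2.105] travel [-46.1  71.3 148.3] dist 171.0
tool yaw -0.006
at [ 478.2 -179.3  223.4] [ 3.097  0.032 -2.105] travel [-43.8  68.1 220.2] dist 235.0
```

```bash

python3 -m pendant '{"hand":[1,1,1,1,1],"travel":[[-0.0115,0.0178,0.025],[-0.0115,0.0178,0.025],[-0.0115,0.0178,0.025],[-0.0115,0.0178,0.035],[0,0,0.038]],"yaw":[0,0,0,0,0]}'>/dev/null
python3 -m pendant '{"hand":[1,1,1],"travel":[[0,0,0],[0,0,0],[0,0,0]],"yaw":[0,0,0]}'|head -3
python3 -c "
from h import *
go((437,-96,8),4.184-6.2832)"
```

```text
time: 27.07
tool_pos: [438.3, -97.8, 82.0]
orientation: [3.1, 0.033, -2.105]
at [438.3 -97.8  82. ] [ 3.1    0.033 -2.105] travel [ 1.5 -1.1 74.1] dist 74.0
tool yaw -0.006
```

```bash

python3 -m pendant '{"hand":[1,1,1,1,1],"travel":[[0.001,-0.001,0.03],[0,0,0.025],[0,0,0.015],[0,0,0.006],[0,0,0]],"yaw":[0,0,0,0,0]}'
python3 -m pendant '{"hand":[0.4,0.4,0.4,0.4,0.4],"travel":[[0,0,0],[0,0,0],[0,0,0],[0,0,0],[0,0,0]],"yaw":[0,0,0,0,0]}'
python3 -m pendant '{"hand":[0.3,0.3,0.3,0.3,0.3],"travel":[[0,0,0],[0,0,-0.003],[0,0,-0.01],[0,0,-0.02],[0,0,-0.03]],"yaw":[0,0,0,0,0]}'
python3 -m pendant '{"hand":[0.3,0.3,0.3,0.3,0.3],"travel":[[0,0,-0.035],[0,0,-0.035],[0,0,-0.035],[0,0,-0.01],[0,0,0]],"yaw":[0,0,0,0,0]}'
for i in 1 2; do python3 -m pendant '{"hand":[0.3,0.3,0.3,0.3,0.3],"travel":[[0,0,0],[0,0,0],[0,0,0],[0,0,0],[0,0,0]],"yaw":[0.115,0.115,0.115,0.115,0.115]}'>/dev/null;done
python3 -m pendant '{"hand":[0.3,0.3],"travel":[[0,0,0],[0,0,0]],"yaw":[0,0]}'
python3 -c "
from h import *
go((668,41.3,190),3.027)"
```

```text
time: 27.48
tool_pos: [436.7, -95.6, 5.3]
orientation: [3.099, 0.032, -2.105]
force: [-0.3, 0.0, 0.7]
opening: 85.4
finger_force: 0.0
time: 27.9
tool_pos: [437.0, -95.6, 6.5]
orientation: [3.101, 0.033, -2.104]
force: [-1.8, 0.7, 7.8]
opening: 47.1
finger_force: 61.5
time: 28.32
tool_pos: [434.3, -97.5, 66.9]
orientation: [3.093, 0.031, -2.104]
force: [0.3, -0.3, 0.1]
opening: 47.2
finger_force: 61.5
time: 28.73
tool_pos: [441.7, -104.7, 186.3]
orientation: [3.105, 0.034, -2.104]
force: [-0.0, -0.1, -1.3]
opening: 47.6
finger_force: 61.7
time: 29.73
tool_pos: [438.1, -103.6, 181.3]
orientation: [3.094, -0.029, 3.033]
force: [-0.4, 0.2, -1.4]
opening: 47.7
finger_force: 61.5
at [ 438.1 -103.6  181.3] [ 3.094 -0.029  3.033] travel [-212.6  169.4   -6.8] dist 272.0
tool yaw 0.006
```

```bash

for i in 1 2; do python3 -m pendant '{"hand":[0.3,0.3,0.3,0.3,0.3],"travel":[[-0.0266,0.0212,-0.001],[-0.0266,0.0212,-0.001],[-0.0266,0.0212,-0.001],[-0.0266,0.0212,-0.001],[0,0,0]],"yaw":[0,0,0,0,0]}'>/dev/null;done
python3 -m pendant '{"hand":[0.3,0.3],"travel":[[0,0,0],[0,0,0]],"yaw":[0,0]}'|head -3
python3 -c "
from h import *
go((668,41.3,99),3.027)
w=bot.camera('wrist')[:,:,::-1];cv2.imwrite('pics/w10.png',w)"
```

```text
time: 30.73
tool_pos: [668.7, 40.3, 191.5]
orientation: [3.095, -0.03, 3.032]
at [668.7  40.3 191.5] [ 3.095 -0.03   3.032] travel [-1.9 -3.4 92.4] dist 92.0
tool yaw 0.005
```

```bash

python3 -m pendant '{"hand":[0.3,0.3,0.3,0.3,0.3],"travel":[[-0.001,-0.001,0.03],[-0.001,-0.001,0.03],[0,-0.001,0.02],[0,0,0.009],[0,0,0]],"yaw":[0.005,0,0,0,0]}'>/dev/null
python3 -m pendant '{"hand":[0.3,0.3,0.3],"travel":[[0,0,0],[0,0,0],[0,0,0]],"yaw":[0,0,0]}'
python3 -c "
from h import *
go((668,41.3,96),3.027)"
```

```text
time: 31.45
tool_pos: [670.8, 41.6, 105.8]
orientation: [3.094, -0.024, 3.025]
force: [0.1, -0.4, -1.9]
opening: 47.2
finger_force: 61.9
at [670.8  41.6 105.8] [ 3.094 -0.024  3.025] travel [ 2.5 -1.1  9.8] dist 10.0
tool yaw -0.002
```

```bash

python3 -m pendant '{"hand":[0.3,0.3,0.3,0.3,0.3],"travel":[[0.001,-0.001,0.005],[0.001,0,0.004],[0,0,0],[0,0,0],[0,0,0]],"yaw":[0,0,0,0,0]}'
python3 -m pendant '{"hand":[0.3,0.3,0.3],"travel":[[0,0,0.001],[0,0,0],[0,0,0]],"yaw":[0,0,0]}'
python3 -m pendant '{"hand":[0.3,0.3,0.3],"travel":[[0,0,0.0015],[0,0,0],[0,0,0]],"yaw":[0,0,0]}'
```

```text
time: 31.87
tool_pos: [667.8, 41.4, 95.2]
orientation: [3.094, -0.026, 3.026]
force: [1.2, -0.5, 2.8]
opening: 47.0
finger_force: 61.2
time: 32.12
tool_pos: [667.8, 41.5, 95.0]
orientation: [3.094, -0.025, 3.025]
force: [-0.7, -0.3, 6.1]
opening: 47.1
finger_force: 62.1
time: 32.37
tool_pos: [667.8, 41.5, 94.9]
orientation: [3.094, -0.024, 3.025]
force: [-2.2, -0.0, 12.2]
opening: 47.0
finger_force: 63.0
```

```bash

python3 -m pendant '{"hand":[0.7,0.75,0.75,0.75,0.75],"travel":[[0,0,0],[0,0,0],[0,0,0],[0,0.001,-0.015],[0.001,0.001,-0.03]],"yaw":[0,0,0,0,0]}'|head -2
python3 -m pendant '{"hand":[0.75,1,1,1,1],"travel":[[0.001,0.001,-0.03],[0,0.001,-0.035],[0,0,-0.03],[0,0,0],[0,0,0]],"yaw":[0,0,0,0,0]}'|head -3
python3 - <<'E'
from h import *
go((455.2,-262.4,230),1.85)
im=bot.camera('top')[:,:,::-1];cv2.imwrite('pics/t11.png',im)
w=bot.camera('wrist')[:,:,::-1];cv2.imwrite('pics/w11.png',w)
E
```

```text
time: 32.78
tool_pos: [663.6, 41.3, 132.5]
time: 33.2
tool_pos: [669.8, 38.7, 234.1]
orientation: [3.094, -0.023, 3.025]
at [669.8  38.7 234.1] [ 3.094 -0.023  3.025] travel [ 178.1 -324.    -7.3] dist 370.0
tool yaw 1.175
```

```bash

for i in 1 2; do python3 -m pendant '{"hand":[1,1,1,1,1],"travel":[[0.0178,-0.0324,-0.001],[0.0178,-0.0324,-0.001],[0.0178,-0.0324,-0.001],[0.0178,-0.0324,-0.001],[0.0178,-0.0324,0]],"yaw":[0,0,0,0,0]}'>/dev/null;done
for i in 1 2; do python3 -m pendant '{"hand":[1,1,1,1,1],"travel":[[0,0,0],[0,0,0],[0,0,0],[0,0,0],[0,0,0]],"yaw":[0.1175,0.1175,0.1175,0.1175,0.1175]}'>/dev/null;done
python3 -m pendant '{"hand":[1,1],"travel":[[0,0,0],[0,0,0]],"yaw":[0,0]}'|head -3
python3 - <<'E'
from h import *
go((455.2,-262.4,80),1.85)
c=cal('wrist');w=bot.camera('wrist')[:,:,::-1];cv2.imwrite('pics/w12.png',w)
# edge lines of blank near prediction
P=proj(c,[(455.2,-262.4,28)]);print(P)
a=1.85;e=np.array([np.cos(a),np.sin(a),0]);v=np.array([-e[1],e[0],0]);X=np.array([455.2,-262.4,28])
print(proj(c,[X+s*50*e+t*18*v for s,t in [(1,1),(1,-1),(-1,-1),(-1,1)]]).round(1).tolist())
g=cv2.cvtColor(w,cv2.COLOR_BGR2GRAY);x,y=P[0].astype(int);roi=cv2.GaussianBlur(g[y-70:y+70,x-60:x+60],(3,3),0)
L=cv2.HoughLinesP(cv2.Canny(roi,25,70),1,np.pi/180,20,minLineLength=22,maxLineGap=6)
print([] if L is None else (L[:,0]+[x-60,y-70,x-60,y-70]).tolist())
E
```

```text
time: 35.13
tool_pos: [453.1, -261.8, 228.1]
orientation: [-3.132, -0.057, 1.853]
at [ 453.1 -261.8  228.1] [-3.132 -0.057  1.853] travel [ -9.5   3.2 147.8] dist 148.0
tool yaw 0.003
[[280.42034569 195.61296793]]
[[264.9, 152.7], [296.3, 152.8], [294.9, 235.9], [265.5, 235.7]]
[[266, 234, 266, 189], [296, 219, 296, 186], [265, 157, 286, 186], [267, 153, 295, 153], [266, 161, 283, 183], [325, 255, 339, 233], [240, 245, 263, 249], [267, 236, 293, 235]]
```

The detected edges match the predicted blank_6 outline to within a pixel, so I'll grasp it.

```bash

python3 -m pendant '{"hand":[1,1,1,1,1],"travel":[[-0.0024,0.0008,0.037],[-0.0024,0.0008,0.037],[-0.0024,0.0008,0.037],[-0.0024,0.0008,0.037],[0,0,0]],"yaw":[0,0,0,0,0]}'>/dev/null
python3 -m pendant '{"hand":[1,1],"travel":[[0,0,0],[0,0,0]],"yaw":[0,0]}'|head -3
python3 - <<'E'
from h import *
go((455.2,-262.4,6),1.85)
E
```

```text
time: 35.77
tool_pos: [457.4, -263.8, 82.8]
orientation: [-3.136, -0.053, 1.851]
at [ 457.4 -263.8   82.8] [-3.136 -0.053  1.851] travel [-2.1 -1.2 76.8] dist 77.0
tool yaw 0.001
```

```bash

python3 -m pendant '{"hand":[1,1,1,1,1],"travel":[[-0.001,-0.001,0.03],[-0.001,0,0.025],[0,0,0.015],[0,0,0.006],[0,0,0.001]],"yaw":[0,0,0,0,0]}'
python3 -m pendant '{"hand":[0.3,0.3,0.3,0.3,0.3],"travel":[[0,0,0],[0,0,0],[0,0,0],[0,0,0],[0,0,0]],"yaw":[0,0,0,0,0]}'
python3 -m pendant '{"hand":[0.2,0.2,0.2,0.2,0.2],"travel":[[0,0,0],[0,0,-0.003],[0,0,-0.01],[0,0,-0.02],[0,0,-0.03]],"yaw":[0,0,0,0,0]}'
python3 -m pendant '{"hand":[0.2,0.2,0.2,0.2,0.2],"travel":[[0,0,-0.035],[0,0,-0.035],[0,0,-0.035],[0,0,-0.01],[0,0,0]],"yaw":[0,0,0,0,0]}'
for i in 1 2; do python3 -m pendant '{"hand":[0.2,0.2,0.2,0.2,0.2],"travel":[[0,0,0],[0,0,0],[0,0,0],[0,0,0],[0,0,0]],"yaw":[-0.1175,-0.1175,-0.1175,-0.1175,-0.1175]}'>/dev/null;done
python3 -m pendant '{"hand":[0.2,0.2],"travel":[[0,0,0],[0,0,0]],"yaw":[0,0]}'
python3 -c "
from h import *
go((659.4,-33.2,190),3.027)"
```

```text
time: 36.18
tool_pos: [455.5, -262.2, 5.4]
orientation: [-3.136, -0.053, 1.85]
force: [-0.2, -0.6, -0.5]
opening: 85.3
finger_force: 0.0
time: 36.6
tool_pos: [455.6, -262.4, 5.8]
orientation: [-3.136, -0.052, 1.85]
force: [-0.2, 0.1, 7.9]
opening: 35.5
finger_force: 61.7
time: 37.02
tool_pos: [453.6, -263.5, 66.4]
orientation: [-3.131, -0.058, 1.849]
force: [-0.2, -0.4, -0.5]
opening: 35.1
finger_force: 60.8
time: 37.43
tool_pos: [460.5, -272.1, 186.2]
orientation: [-3.14, -0.048, 1.85]
force: [0.3, -0.1, -0.5]
opening: 35.5
finger_force: 60.8
time: 38.43
tool_pos: [457.3, -270.0, 180.6]
orientation: [3.093, -0.03, 3.023]
force: [-0.3, 0.2, -0.5]
opening: 35.5
finger_force: 60.7
at [ 457.3 -270.   180.6] [ 3.093 -0.03   3.023] travel [-172.2  259.5   -2.1] dist 311.0
tool yaw -0.004
```

```bash

python3 -m pendant '{"hand":[0.2,0.2,0.2,0.2,0.2],"travel":[[0.004,0.0336,-0.001],[0.004,0.0336,-0.001],[0.004,0.0336,-0.001],[0.004,0.0336,-0.001],[0.004,0.0336,-0.001]],"yaw":[0,0,0,0,0]}'>/dev/null
python3 -m pendant '{"hand":[0.2,0.2,0.2,0.2,0.2],"travel":[[0.004,0.0336,0],[0.004,0.0336,0],[-0.0334,0.004,-0.001],[-0.0334,0.004,-0.001],[-0.0334,0.004,-0.001]],"yaw":[0,0,0,0,0]}'>/dev/null
python3 -m pendant '{"hand":[0.2,0.2,0.2,0.2,0.2],"travel":[[-0.0334,0.004,0],[-0.0334,0.004,0],[-0.0334,0.004,0],[0,0,0],[0,0,0]],"yaw":[0,0,0,0,0]}'>/dev/null
python3 -m pendant '{"hand":[0.2,0.2],"travel":[[0,0,0],[0,0,0]],"yaw":[0,0]}'
python3 -c "
from h import *
go((659.4,-33.2,98),3.027)"
```

```text
time: 39.85
tool_pos: [658.5, -33.9, 197.4]
orientation: [3.095, -0.029, 3.024]
force: [0.4, -0.1, -0.4]
opening: 34.9
finger_force: 60.8
at [658.5 -33.9 197.4] [ 3.095 -0.029  3.024] travel [-3.7 -3.9 99.3] dist 99.0
tool yaw -0.003
```

```bash

python3 -m pendant '{"hand":[0.2,0.2,0.2,0.2,0.2],"travel":[[0,-0.001,0.03],[0,-0.001,0.03],[0,-0.001,0.025],[0,0,0.009],[0,0,0]],"yaw":[0,0,0,0,0]}'>/dev/null
python3 -m pendant '{"hand":[0.2,0.2,0.2],"travel":[[0,0,0],[0,0,0],[0,0,0]],"yaw":[0,0,0]}'
python3 -c "
from h import *
go((659.4,-33.2,95.5),3.027)"
```

```text
time: 40.52
tool_pos: [659.2, -32.3, 106.1]
orientation: [3.094, -0.023, 3.025]
force: [0.6, 0.6, -0.6]
opening: 35.4
finger_force: 60.8
at [659.2 -32.3 106.1] [ 3.094 -0.023  3.025] travel [-0.6 -1.4 10.5] dist 11.0
tool yaw -0.002
```

```bash

python3 -m pendant '{"hand":[0.2,0.2,0.2,0.2,0.2],"travel":[[0,-0.001,0.005],[0,0,0.005],[0,0,0],[0,0,0],[0,0,0]],"yaw":[0,0,0,0,0]}'
python3 -m pendant '{"hand":[0.2,0.2,0.2],"travel":[[0,0,0.0015],[0,0,0],[0,0,0]],"yaw":[0,0,0]}'
python3 -m pendant '{"hand":[0.2,0.2,0.2],"travel":[[0,0,0.0015],[0,0,0],[0,0,0]],"yaw":[0,0,0]}'
```

```text
time: 40.93
tool_pos: [658.1, -32.8, 94.2]
orientation: [3.095, -0.026, 3.025]
force: [0.8, -0.8, 2.8]
opening: 35.3
finger_force: 61.1
time: 41.18
tool_pos: [658.3, -32.8, 94.0]
orientation: [3.095, -0.025, 3.025]
force: [0.1, -1.0, 9.7]
opening: 35.1
finger_force: 62.0
time: 41.43
tool_pos: [658.4, -32.8, 93.9]
orientation: [3.095, -0.024, 3.025]
force: [-1.4, -1.4, 14.7]
opening: 35.3
finger_force: 62.7
```

Contact is made. I'll release, rise, back off and check numerically.

```bash

python3 -m pendant '{"hand":[0.6,0.6,0.6,0.6,0.6],"travel":[[0,0,0],[0,0,0],[0,0,0],[0,0.001,-0.015],[0.001,0.001,-0.03]],"yaw":[0,0,0,0,0]}'
python3 -m pendant '{"hand":[0.6,0.6,0.6,1,1],"travel":[[0.001,0.001,-0.03],[0,0.001,-0.035],[0,0,-0.03],[0,0,0],[0,0,0]],"yaw":[0,0,0,0,0]}'|head -3
python3 - <<'E'
from h import *
o=bot.get_obs();c=cal('wrist');w=bot.camera('wrist')[:,:,::-1];cv2.imwrite('pics/w13.png',w)
t=cal('top');im=bot.camera('top')[:,:,::-1];cv2.imwrite('pics/t13.png',im)
x=np.array([.9934,-.115,0]);y=np.array([.115,.9934,0]);M=np.array([668.,41.3,0])
hsv=cv2.cvtColor(w,cv2.COLOR_BGR2HSV)
def outl(y0,L,W,z): return [M+s*L/2*x+(y0+q*W/2)*y+[0,0,z] for s,q in [(1,1),(1,-1),(-1,-1),(-1,1)]]
for n,y0,L,W,z in [('b2',88,95,50,111),('b1',0,80,48,132),('b6',-75,100,36,115)]:
    print(n,proj(c,outl(y0,L,W,z)).round(0).tolist())
g=cv2.GaussianBlur(cv2.cvtColor(w,cv2.COLOR_BGR2GRAY),(3,3),0)
# rail colour visibility along rails: orange intervals in stand y for both rails (shows which stretches are covered)
for s,nm in ((-24.7,'front'),(24.7,'rear')):
    yy=np.arange(-140,141,4);q=proj(c,[M+s*x+v*y+[0,0,87] for v in yy]).round().astype(int)
    print(nm,''.join('o' if (0<=a<560 and 0<=b<420 and 8<hsv[b,a,0]<22 and hsv[b,a,1]>110) else '.' for a,b in q))
E
```

```text
time: 41.85
tool_pos: [653.8, -32.3, 131.0]
orientation: [3.095, -0.038, 3.026]
force: [-0.1, -0.4, 0.0]
opening: 51.3
finger_force: 0.0
time: 42.27
tool_pos: [660.0, -35.4, 232.4]
orientation: [3.094, -0.024, 3.025]
b2 [[460.0, 247.0], [413.0, 248.0], [425.0, 151.0], [477.0, 151.0]]
b1 [[384.0, 251.0], [332.0, 252.0], [336.0, 162.0], [392.0, 162.0]]
b6 [[293.0, 255.0], [255.0, 256.0], [253.0, 149.0], [294.0, 149.0]]
front .......................................................................
rear .......................................................................
```

```bash
python3 - <<'E'
from h import *
c=cal('wrist');w=cv2.imread('pics/w13.png');t=cal('top');im=cv2.imread('pics/t13.png')
x=np.array([.9934,-.115,0]);y=np.array([.115,.9934,0]);M=np.array([668.,41.3,0])
for cam,I in ((c,w),(t,im)):
  for s,nm in ((-24.7,'front'),(24.7,'rear')):
    yy=np.arange(-136,137,4);q=proj(cam,[M+s*x+v*y+[0,0,87] for v in yy]).round().astype(int)
    px=np.array([I[b,a] if 0<=a<560 and 0<=b<420 else (0,0,0) for a,b in q]).astype(int)
    r=px[:,2]/np.maximum(px[:,0],1);print(nm,''.join('o' if k>1.75 else '.' for k in r))
g=cv2.GaussianBlur(cv2.cvtColor(w,cv2.COLOR_BGR2GRAY),(3,3),0)
L=cv2.createLineSegmentDetector().detect(g[120:275,230:490])[0][:,0]+[230,120,230,120]
for l in L:
    if np.hypot(l[2]-l[0],l[3]-l[1])>22: print(l.round().astype(int).tolist(),end=' ')
# pointer vs mark
print()
fm=np.array([642.6,43.8,87.]);s=np.arange(30,105,.5);th=np.radians(83.39);Y=np.array([np.cos(th),np.sin(th),0]);X=np.array([Y[1],-Y[0],0])
for yy in (150,153,156):
    q=proj(t,fm+np.outer(s,X)+yy*Y).astype(np.float32);b=cv2.remap(im.astype(float),q[:,0][None],q[:,1][None],1)[0]
    wt=np.clip(120-b[:,1],0,None)*((s>40)&(s<65));print(yy,(s*wt).sum()/wt.sum())
E
```

```text
front .....................................................................
rear .....................................................................
front ................................................................ooooo
rear ................................................................ooooo
[477, 181, 471, 210] [343, 257, 367, 256] [470, 228, 466, 250] [465, 215, 471, 182] [231, 145, 296, 145] [388, 212, 390, 182] [472, 155, 422, 159] [293, 214, 322, 214] [372, 145, 476, 146] [231, 231, 254, 230] [424, 161, 412, 249] [335, 203, 333, 244] [323, 209, 293, 210] [478, 258, 374, 261] [294, 230, 321, 229] [486, 139, 482, 165] [349, 261, 231, 263] [376, 137, 463, 139] [376, 165, 338, 161] [258, 131, 294, 132] [294, 138, 259, 138] [334, 245, 312, 247] [256, 133, 231, 133] [338, 132, 299, 132] [294, 193, 318, 194] [298, 137, 369, 137] [294, 152, 258, 150] [364, 151, 394, 153] [231, 260, 326, 258] [319, 167, 296, 167] [454, 135, 376, 134] [337, 161, 335, 198] [273, 265, 348, 265] [479, 164, 482, 142] [372, 258, 417, 256] [423, 256, 457, 255] [441, 263, 463, 262] [263, 158, 268, 188] [231, 136, 254, 136] 
150 49.73598158943477
153 49.61307915920077
156 49.24162983217631
```

The blank edges match the predicted outlines to within about 6 mm. All three lie square across both rails, and the pointer is still on the mark (49.5 against 49.3). Handing in.

```bash
python3 -m pendant '{"hand":[1,1,1],"travel":[[0,0,-0.01],[0,0,0],[0,0,0]],"yaw":[0,0,0]}'|head -4; python3 -c "
from bench import bot
print(bot.sign_off())"
```

```text
time: 42.62
tool_pos: [659.0, -35.8, 240.3]
orientation: [3.094, -0.028, 3.025]
force: [0.2, 0.7, -0.1]
the job is handed in; nothing more can be done
None
```

I handed the job in at 42.6 s: ring loosened and re-tightened against its stop, pointer within about 0.5 mm of the red mark, all three blanks laid square across both rails; sign-off gave no verdict, and the last check was by edge measurements because my picture views were used up.

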